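Rack the reagent bottle in the tilted rest and lock the cam clamp

ROBOT

A 7-joint arm with a two-finger parallel gripper is mounted at the origin on a cart in front of the work surface, level with it; the furniture and walls round the work are solid. World frame = base frame: x ahead of the robot, y to its left, z up, the work surface at z = 0. Lengths are in m, angles in rad, forces in N, time in s.
With the tool pointing down it reaches from about 0.4 to 0.85 m from the base axis. Payload 10.4 kg.
Tool frame: the origin (TCP) lies between the finger pads; the fingertips stand manip.tcp_to_tips ahead of it and the grasp point (between the pads) lies 2 mm behind it (manip.tcp_to_tips is the distance from the TCP to the fingertips, in m); y points along the fingers, z is the direction in which the jaws open and shut, and the axes are right-handed (so a half turn about y gives the same grasp; the last joint's range is limited). The gripper opens to 85 mm and grips with 20 to 120 N. Pads are 22 mm wide; open, the fingers measure 114 mm over their backs; the gripper's body (76 mm by 85 mm) begins 54 mm behind the grasp point. The pads swing forward as they close: fully open they stand 13 mm farther back than shut.
Start: joints at [1.272, 0.332, -0.065, 1.46, 0.022, 1.35, -0.088], TCP at [0.17, -0.601, 0.248] pointing down, gripper open.
Joint ranges: [-2.6, 2.6], [-0.5, 2.12], [-1.47, 1.34], [0.16, 2.42], [-1.27, 4.41], [0.06, 2.06], [-2.6, 2.6]. Speed limits (rad/s): [2.22, 2.22, 2.79, 2.79, 3.14, 3.14, 3.14].

INTERFACE

Orientations are given as a unit quaternion [x, y, z, w].
In Python, from workcell import manip gives the robot as it stands. The module is installed in compiled form; this text tells all that it offers.
- The arm moves only by the tool move_arm, never from a script. Its argument "increments" is a list of rows, each an object with "offset": the shift along the tool's x, y, z in m, a list of three; "yaw": the turn about the tool's y in degrees; "jaw": the closure in counts, from 0 (fully open) to 255 (shut). In form: [{"offset": [tx, ty, tz], "yaw": yaw, "jaw": jaw}, ...]. A call has 1 to 10 rows; each row is the pose to reach, as a shift and turn from the pose measured when the call began, along the tool's axes at that moment; what a row does not reach only later rows make up. A row lasts 1/12 s, in which the tool goes at most 41.7 mm and 7.16 degrees, less where a joint would pass 70% of its speed; a pose out of reach is approached as far as the arm can. A call with a gripper value outside its range is refused whole. The fingers move at their own pace and stop on an object; "squeeze" is the grip in N (left out, the last holds). Time passes only in rows, so rows that repeat a pose let the fingers close. It gives the time, the measured TCP pose, the force and the opening at its end, in the units of the state.
- manip.get_obs(): the state, without advancing time (a new reading comes with each control period).
- manip.camera(name): name is "scene" or "top"; returns a dict with "pixels" (480x640x3 uint8, red, green, blue), "depth" (480x640 float32, m along the optical axis (not along the pixel's ray), 0 where there is no reading), "intrinsics" (3x3 intrinsics, pixels), "R" (3x3) and "t" (3): a world point X has camera coordinates R X + t. Camera axes: x right, y down, z forward; pixel columns grow to the right and rows downward; lengths in m; the calibration is good to about 2 mm. A picture is of the moment at which its call begins.
- manip.hand_in(): hands the job in, once; it reports no verdict.
Trained networks look in a picture, given as the dict that the camera call returned (one of the last four; its "shot" number tells which), for a name from the list of things; names that differ only in an ending like _2 or _b are one class to them, and where a whole thing is asked for, a point or a joint stands for the part that bears it (a point fixed in the world has none). Each returns a list of dicts, best first, with "confidence" (0 to 1); they miss things now and then, are a little off and sometimes report something else, mostly with a low value. They report only what shows in the picture. A call takes as long as a camera call. They do not tell look-alikes from the thing itself.
- manip.recognise(picture, query): "bbox" ([left, top, right, bottom] in pixels, round what is visible of it).
- manip.spot_point(picture, query): "centre" ([column, row] in pixels: a listed point, or the origin of a listed thing).
The state is a dict: "clock": time; "joint_pos": joint angles; "joint_velocities": joint speeds; "tau": joint torques, N m; "position": TCP position; "ee_rot": TCP orientation; "ft_force": force on the tool from outside, world axes, zero at the start; "torque": the same for the moment, N m; "grip_width": opening from 0.0 (shut) to 1.0 (fully open).
Only numpy, scipy, OpenCV 4.12 (cv2) and the standard library are available. Lean on these libraries where they do the work, as an engineer would, in place of code of your own. Each camera call takes 0.05 s, during which the arm holds its last target. There are 200 camera calls.

TASK

Stand the small blue-capped glass bottle in the tilted bottle rest, so that it leans fully home with its foot flat on the sloped ledge and its side against the backrest, and let go of it. Then swing the red cam lever all the way round to its stop so that the sprung jaw clamps the bottle and it cannot slip while it is pipetted from. Do not drop the bottle, and leave the other two bottles standing where they are.

Things in the scene. Friction and masses are not known exactly. Their poses are not given: they have to be found in the camera images.
- bottle: Small clear glass bottle with a blue cap, the only one on the bench; loose, 0.13 to 0.23 kg. 105 mm tall: straight round body 56 mm in diameter up to 65 mm above the foot, a narrowing shoulder, and the cap, 37 mm in diameter, from 82 to 105 mm. Body and cap can both be gripped. Origin: centre of its foot; z runs up its axis to the cap. Starts upright on the bench.
- bottle_rest: Tilted bottle rest of aluminium on a grey base plate 12 mm thick, screwed to the bench. Origin on the bench under the middle of the ledge, z up. The plate reaches from -75 to 57 mm along its x, -100 to 56 mm along its y. A bottle in the rest leans 35 degrees from vertical, cap towards the rest's -x. The cam clamp is on its -y side.
- nest: Sloped nest, fixed to the rest. Origin: on the ledge, 55 mm above the bench, where the centre of the bottle's foot must end; z: axis of the seated bottle, 35 degrees from vertical; y: level, the rest's y. Rubber faces: ledge z = 0 (x -27..29, y -35..27 mm), backrest x = -28 mm under the leaning bottle (to z = 68 mm), fixed cheek y = 28 mm (to z = 28 mm). Open at +x and at the top.
- jaw: Cam-driven jaw on the nest's -y side, 52 mm wide, up to z = 26 mm in the nest, its sprung rubber pad (3.5 N/mm) facing the fixed cheek. Gap from pad to cheek: 64 mm with the lever at 0, 6 mm less per rad, 54 mm home without a bottle; it pushes the bottle across to the cheek. With the lever open, put the bottle about 3.5 mm to the -y side of the nest's origin. Origin: the nest's, lever at 0.
- lever (a joint): Angle of the cam lever about its upright pin, in rad: 0 fully open (the lever points away from the rest, along the rest's -y and a little to its -x), 1.7 home against its stop (it points along the rest's +x). It grows anticlockwise seen from above, stays where it is left, and needs 2 to 4 N at the red grip. At reset 0 to 0.25.
- lever_hinge (a point): Point on the upright pin of the cam lever, at half the height of the lever, 68 mm above the bench; fixed to the rest.
- lever_grip (a point): Middle of the red grip of the cam lever, 66 mm from the pin, 68 mm above the bench. The grip is 44 mm long along the lever, 15 mm thick and 18 mm high (59 to 77 mm above the bench); the lever ends 88 mm from the pin. It can be pushed round with closed fingers on its -x side.
- orange_cap_bottle: Bystander: larger clear glass bottle with an orange cap, 70 mm in diameter, 143 mm tall, origin under its foot.
- squeeze_bottle: Bystander: orange plastic squeeze bottle with a black spout, 65 mm in diameter, 126 mm tall, origin under its foot.
Mind the look-alikes: they are no part of the job. What is shaped like the bottle but green or yellow is not meant.

How it is judged:
On the way, in this order (a step that is already met when the one before it is completed fails the run):
1. The bottle stands in the nest, foot on the ledge and side against the backrest, let go, with the lever still open (x of bottle in the frame of nest between -0.006 and 0.006 m and y of bottle in the frame of nest between -0.01 and 0.005 m and z of bottle in the frame of nest between -0.004 and 0.005 m and angle between the z axis of bottle and the z axis of nest, either way round below 0.1 rad and value of joint lever below 0.7 rad and contact force between the fingers and bottle below 0.1 N and linear speed of bottle below 0.02 m/s), for 0.2 s.
2. The lever is swung home and the jaw presses on the bottle (value of joint lever above 1.55 rad and contact force between jaw and bottle above 2 N), for 0.2 s.
At the end, for the whole second after the job is handed in: The bottle is in the nest and at rest: its foot within 6 mm along the nest's x, 4 mm sideways and 5 mm in height of the nest's origin, its axis within 0.1 rad of the nest's; the lever is at 1.55 rad or more and the jaw presses on the bottle with more than 2 N (all of step 2 and x of bottle in the frame of nest between -0.006 and 0.006 m and y of bottle in the frame of nest between -0.004 and 0.004 m and z of bottle in the frame of nest between -0.004 and 0.005 m and angle between the z axis of bottle and the z axis of nest, either way round below 0.1 rad and linear speed of bottle below 0.01 m/s and contact force between the fingers and bottle below 0.1 N); the robot touches nothing.
It fails at once if The bottle is dropped: it moves faster than 0.45 m/s while no finger touches it (linear speed of bottle above 0.45 m/s and contact force between the fingers and bottle below 0.05 N).
It fails at once if The bottle falls over (angle between bottle's own z axis and vertical above 1.2 rad).
It fails at once if The orange-capped bottle is shifted by more than 30 mm or tipped over (distance of orange_cap_bottle from where it was at the start of the episode above 0.03 m or angle between orange_cap_bottle's own z axis and vertical above 0.4 rad).
It fails at once if The squeeze bottle is shifted by more than 30 mm or tipped over (distance of squeeze_bottle from where it was at the start of the episode above 0.03 m or angle between squeeze_bottle's own z axis and vertical above 0.4 rad).
It also fails if it takes over 50 s, if anything falls off the work surface, if the arm or the gripper's body presses on something with over 40 N, if the wrist force passes 120 N, or if a joint passes its speed limit or range.

## Working session

There is one attempt and no reset: what is moved stays moved. The work goes in short steps, Python scripts to look and compute and a tool call to move; the robot and the scene stay as the last step left them, time stands still between calls to the robot, and variables do not carry over. Pictures are saved under pics/ and viewed, about 8 in all and at most 12, crops included, and the job is handed in when it is done.

Besides the shell and the picture viewer there is one more tool, called after "Request:" as name([rows], argument=value, ...), one row to a line, values as JSON. move_arm: Moves the arm, as the interface text tells. Its arguments: {"type":"object","properties":{"increments":{"type":"array","items":{"type":"object","properties":{"offset":{"type":"array","items":{"type":"number"}},"yaw":{"type":"number"},"jaw":{"type":"number"}}}},"squeeze":{"type":"number"}},"required":["increments"]}

```bash
mkdir -p pics; ls; cat > h.py <<'E'
import numpy as np, cv2
from workcell import manip
from scipy.spatial.transform import Rotation as Ro
def world(p,u,v,d=None):
    K=p["intrinsics"]; d=p["depth"][int(round(v)),int(round(u))] if d is None else d
    c=np.array([(u-K[0,2])/K[0,0],(v-K[1,2])/K[1,1],1])*d
    return p["R"].T@(c-p["t"])
def onz(p,u,v,z):
    K=p["intrinsics"]; r=p["R"].T@np.array([(u-K[0,2])/K[0,0],(v-K[1,2])/K[1,1],1]); o=-p["R"].T@p["t"]
    return o+r*(z-o[2])/r[2]
def proj(p,X):
    c=p["R"]@np.asarray(X)+p["t"]; q=p["intrinsics"]@c; return q[:2]/q[2]
def save(p,n): cv2.imwrite("pics/"+n,p["pixels"][:,:,::-1])
E
python3 - <<'E'
from h import *
np.set_printoptions(precision=4,suppress=True)
o=manip.get_obs(); print(o, manip.tcp_to_tips)
ims=[]
for c in ("scene","top"):
    p=manip.camera(c); save(p,c+".png"); print(c,"cam at",-p["R"].T@p["t"]); 
    for q in ("bottle","bottle_rest","nest","lever","orange_cap_bottle","squeeze_bottle"):
        print(q,[(np.round(r["bbox"]),round(r["confidence"],2)) for r in manip.recognise(p,q)[:4]])
    for q in ("bottle","bottle_rest","nest","lever_hinge","lever_grip"):
        print(q,[(np.round(r["centre"],1),round(r["confidence"],2),world(p,*r["centre"])) for r in manip.spot_point(p,q)[:4]])
E
```

```text
pics
{'clock': 0.0, 'joint_pos': array([ 1.2724,  0.3329, -0.0647,  1.461 ,  0.0216,  1.3499, -0.0885]), 'joint_velocities': array([-0.0008, -0.0008, -0.0006, -0.0009,  0.    , -0.001 ,  0.0002]), 'tau': array([ -0.0008, -62.5442,   0.0486, -39.16  ,   0.0163,   0.01  ,
         0.    ]), 'position': array([ 0.1701, -0.601 ,  0.2475]), 'ee_rot': array([-0.0973,  0.7009, -0.6999,  0.0971]), 'ft_force': array([0.4966, 0.0679, 0.0457]), 'torque': array([-0.032 , -0.0028, -0.005 ]), 'grip_width': 0.9980781319716212} 0.017
scene cam at [0.1035 0.7697 0.7982]
bottle [(array([196., 289., 230., 354.]), 0.93), (array([286., 228., 316., 290.]), 0.72), (array([250., 210., 280., 270.]), 0.68), (array([231., 249., 267., 312.]), 0.64)]
bottle_rest [(array([337., 169., 446., 250.]), 0.72)]
nest [(array([349., 168., 409., 217.]), 0.68)]
lever [(array([401., 191., 447., 224.]), 0.73), (array([334., 168., 445., 248.]), 0.39)]
orange_cap_bottle [(array([254., 316., 304., 405.]), 0.72)]
squeeze_bottle [(array([323., 270., 364., 337.]), 0.73), (array([354., 169., 409., 216.]), 0.58)]
bottle [(array([250.
[... 839 characters left out ...]
 447., 254.]), 0.82), (array([261., 260., 300., 292.]), 0.68)]
lever [(array([416., 254., 437., 304.]), 0.89)]
orange_cap_bottle []
squeeze_bottle [(array([260., 258., 297., 291.]), 0.88)]
bottle [(array([306.2, 220.1]), 0.83, array([0.543 , 0.1255, 0.1066])), (array([206.9, 201.2]), 0.81, array([0.5837, 0.3183, 0.0771])), (array([305.2, 181.3]), 0.79, array([0.6249, 0.128 , 0.068 ]))]
bottle_rest [(array([425. , 226.5]), 0.85, array([ 0.5375, -0.1102,  0.0503]))]
nest [(array([428.1, 224.9]), 0.77, array([ 0.54  , -0.1155,  0.0556]))]
lever_hinge [(array([422.2, 261.8]), 0.79, array([ 0.4657, -0.0993,  0.0728]))]
lever_grip [(array([420.4, 295.7]), 0.86, array([ 0.4001, -0.0941,  0.0758]))]
```

View pics/scene.png

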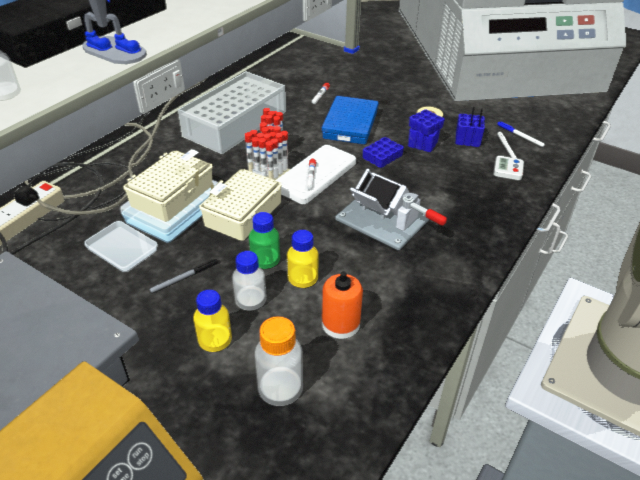

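View pics/top.png

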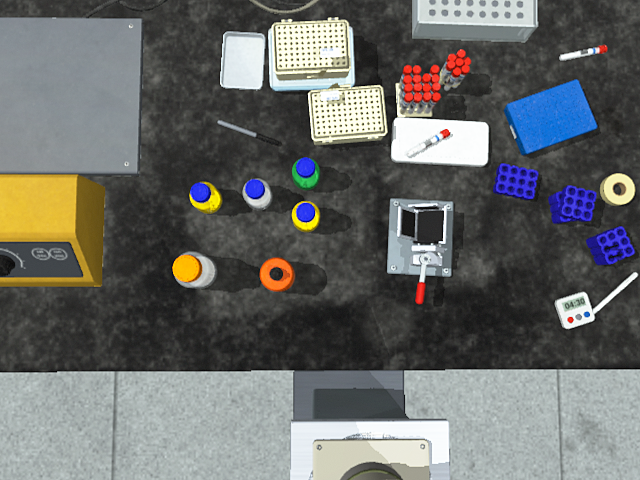

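Candidates for the bottle in the top view:
- yellow at (205,197)
- clear at (257,193)
- green at (305,172)
- yellow at (306,215)

The clear one at (257,193) fits; in the scene view it's at (249,280). I'll check it in a crop while measuring the bottle and the rest.

```bash
cat > m.py <<'E'
from h import *
np.set_printoptions(precision=4,suppress=True)
def cap(p,win,z):
    x0,y0,x1,y1=win; im=p["pixels"][y0:y1,x0:x1].astype(int)
    m=(im[:,:,2]>110)&(im[:,:,0]<90)&(im[:,:,1]<110)
    v,u=np.nonzero(m); v=v+y0;u=u+x0
    P=np.array([world(p,a,b) for a,b in zip(u,v)])
    t=P[:,2]>z-0.006
    print("n",len(u),"cap px",u.mean(),v.mean(),"top pts",t.sum(),P[t].mean(0) if t.any() else None,"zmax",P[:,2].max())
    c=cv2.minEnclosingCircle(np.float32(P[t][:,:2]));print(" circle",c)
def plate(p,box):
    x0,y0,x1,y1=box
    P=np.array([world(p,u,v) for v in range(y0,y1) for u in range(x0,x1) if p["depth"][v,u]>0])
    q=P[(P[:,2]>.006)&(P[:,2]<.02)]; 
    r=cv2.minAreaRect(np.float32(q[:,:2]*1000)); print("plate n",len(q),r,np.median(q[:,2])); return P
E
python3 - <<'E'
from m import *
print(Ro.from_quat(manip.get_obs()["ee_rot"]).as_matrix())
p=manip.camera("top"); s=manip.camera("scene")
cap(p,(238,172,276,215),.105); cap(s,(232,246,268,276),.105)
P=plate(p,(382,190,462,310)); plate(s,(325,160,455,255))
def info(n,p):
  for q in ("lever_hinge","lever_grip"):
    for r in manip.spot_point(p,q)[:1]: print(n,q,onz(p,*r["centre"],.068))
  for r in manip.spot_point(p,"nest")[:1]: print(n,"nest",onz(p,*r["centre"],.055))
  for r in manip.spot_point(p,"bottle_rest")[:1]: print(n,"rest",onz(p,*r["centre"],0))
info("top",p);info("scene",s)
a=cv2.resize(p["pixels"][150:310,180:460],None,fx=2.8,fy=2.8,interpolation=cv2.INTER_CUBIC)[:590,:780]
cv2.imwrite("pics/crop1.png",a[:,:,::-1])
E
```

```text
[[-0.9622  0.      0.2724]
 [-0.2724 -0.     -0.9622]
 [-0.     -1.      0.    ]]
n 289 cap px 254.32871972318338 188.25259515570934 top pts 268 [0.6024 0.2236 0.113 ] zmax 1.2575844545557768
 circle ((0.5066490173339844, 0.17069019377231598), 0.1286487877368927)
n 439 cap px 246.5626423690205 261.9179954441913 top pts 291 [0.5987 0.2337 0.1086] zmax 0.798227042139936
 circle ((0.35813745856285095, 0.4913637936115265), 0.3773718774318695)
plate n 2257 ((500.0445251464844, -108.10631561279297), (219.037353515625, 159.95057678222656), 2.631500005722046) 0.01137455240216978
plate n 2459 ((565.9262084960938, -134.84750366210938), (181.35789489746094, 312.1048889160156), 48.3957405090332) 0.011676752247967836
top lever_hinge [ 0.4656 -0.1004  0.068 ]
top lever_grip [ 0.4058 -0.1007  0.068 ]
top nest [ 0.5437 -0.116   0.055 ]
top rest [ 0.5362 -0.1157  0.    ]
scene lever_hinge [0.4223 0.3854 0.068 ]
scene lever_grip [ 0.4044 -0.0906  0.068 ]
scene nest [ 0.5438 -0.1284  0.055 ]
scene rest [ 0.5375 -0.1088 -0.    ]
```

View pics/crop1.png

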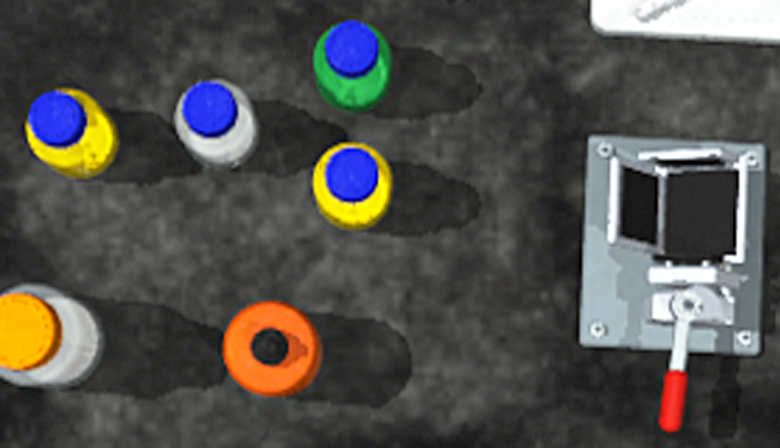

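The crop confirms it: the clear glass bottle with the blue cap is at crop (210,110). The rest is on the right, with its lever open at crop (675,400). Next I'll refine the measurements with depth outliers removed.

```bash
cat > m2.py <<'E'
from h import *
np.set_printoptions(precision=4,suppress=True)
def cloud(p,box):
    x0,y0,x1,y1=box
    v,u=np.mgrid[y0:y1,x0:x1]; d=p["depth"][y0:y1,x0:x1]; K=p["intrinsics"]
    c=np.stack([(u-K[0,2])/K[0,0]*d,(v-K[1,2])/K[1,1]*d,d],-1)
    W=(c-p["t"])@p["R"]; W[d==0]=np.nan; return W
E
python3 - <<'E'
from m2 import *
p=manip.camera("top"); s=manip.camera("scene")
for n,c,b in (("top",p,(238,172,276,215)),("scene",s,(232,246,268,276))):
    W=cloud(c,b); im=c["pixels"][b[1]:b[3],b[0]:b[2]].astype(int)
    m=(im[...,2]>110)&(im[...,0]<90)&(im[...,1]<110)
    z=W[...,2]; print(n,"cap z pct",np.nanpercentile(z[m],[5,50,95]))
    t=m&(z>.1)&(z<.112); q=W[t]; print(len(q),np.median(q,0),(np.percentile(q,2,0)+np.percentile(q,98,0))/2,np.percentile(q,98,0)-np.percentile(q,2,0))
    # colour mask centroid assuming mean height
    v,u=np.nonzero(m); print("onz .105",onz(c,u.mean()+b[0],v.mean()+b[1],.103))
for n,c,b in (("top",p,(375,180,470,315)),("scene",s,(320,155,460,265))):
    W=cloud(c,b); z=W[...,2]; m=((z>.006)&(z<.018)).astype(np.uint8)
    _,l,st,_=cv2.connectedComponentsWithStats(m); k=1+st[1:,4].argmax(); q=W[l==k]
    (cx,cy),(w,h),a=cv2.minAreaRect(np.float32(q[:,:2]*1000)); print(n,"plate",len(q),cx,cy,w,h,a,np.median(q[:,2]))
    print(np.float32(cv2.boxPoints(((cx,cy),(w,h),a))).round(1).tolist())
E
```

```text
top cap z pct [0.0938 0.1043 0.108 ]
256 [0.6045 0.2249 0.1047] [0.6045 0.2246 0.1045] [0.0313 0.0302 0.0081]
onz .105 [0.6045 0.2243 0.103 ]
scene cap z pct [0.0856 0.1029 0.1059]
277 [0.6024 0.2299 0.1041] [0.6031 0.2288 0.1036] [0.0324 0.0314 0.0059]
onz .105 [0.598  0.2351 0.103 ]
top plate 2189 520.5767211914062 -106.01570892333984 133.1358642578125 156.4271697998047 87.1009292602539 0.011480257647501525
[[439.1000061035156, -168.5], [595.2999877929688, -176.5], [602.0999755859375, -43.5], [445.79998779296875, -35.599998474121094]]
scene plate 1930 519.8743286132812 -97.46842193603516 122.83570098876953 156.21090698242188 86.73754119873047 0.011254631296060965
[[438.3999938964844, -154.3000030517578], [594.4000244140625, -163.1999969482422], [601.2999877929688, -40.599998474121094], [445.3999938964844, -31.700000762939453]]
```

Request:
move_arm([
  {"offset": [-0.41, 0, -0.25], "yaw": -71.2, "jaw": 0},
  {"offset": [-0.41, 0, -0.25], "yaw": -71.2, "jaw": 0},
  {"offset": [-0.41, 0, -0.25], "yaw": -71.2, "jaw": 0},
  {"offset": [-0.41, 0, -0.25], "yaw": -71.2, "jaw": 0},
  {"offset": [-0.41, 0, -0.25], "yaw": -71.2, "jaw": 0},
  {"offset": [-0.41, 0, -0.25], "yaw": -71.2, "jaw": 0},
  {"offset": [-0.41, 0, -0.25], "yaw": -71.2, "jaw": 0},
  {"offset": [-0.41, 0, -0.25], "yaw": -71.2, "jaw": 0},
  {"offset": [-0.41, 0, -0.25], "yaw": -71.2, "jaw": 0},
  {"offset": [-0.41, 0, -0.25], "yaw": -71.2, "jaw": 0},
])

```text
clock: 2.63
position: [0.4545, -0.2942, 0.2487]
ee_rot: [0.488, -0.511, 0.512, -0.488]
ft_force: [1.1, -0.6, -0.1]
grip_width: 0.999
```

```bash
cat > go.py <<'E'
import sys
from h import *
np.set_printoptions(precision=4,suppress=True)
o=manip.get_obs(); R=Ro.from_quat(o["ee_rot"]).as_matrix(); az=np.degrees(np.arctan2(R[1,2],R[0,2]))
print("t",round(o["clock"],2),"tcp",o["position"],"az",round(az,2),"tilt",R[2,1],"F",o["ft_force"],"grip",round(o["grip_width"],3),"tips",manip.tcp_to_tips)
a=[float(v) for v in sys.argv[1:]]
for i in range(0,len(a),3): print("offset",R.T@(np.array(a[i:i+3])-o["position"]),"yaw to -3:",az+3)
E
python3 go.py 0.604 0.2265 0.22
```

```text
t 2.63 tcp [ 0.4545 -0.2942  0.2487] az -2.65 tilt -0.9999995856755655 F [ 1.0886 -0.5699 -0.082 ] grip 0.999 tips 0.017
offset [-0.527   0.0284  0.1253] yaw to -3: 0.34799043560634946
```

Request:
move_arm([
  {"offset": [-0.527, 0.0, 0.125], "yaw": 0.35, "jaw": 0},
  {"offset": [-0.527, 0.0, 0.125], "yaw": 0.35, "jaw": 0},
  {"offset": [-0.527, 0.0, 0.125], "yaw": 0.35, "jaw": 0},
  {"offset": [-0.527, 0.0, 0.125], "yaw": 0.35, "jaw": 0},
  {"offset": [-0.527, 0.0, 0.125], "yaw": 0.35, "jaw": 0},
  {"offset": [-0.527, 0.0, 0.125], "yaw": 0.35, "jaw": 0},
  {"offset": [-0.527, 0.0, 0.125], "yaw": 0.35, "jaw": 0},
  {"offset": [-0.527, 0.0, 0.125], "yaw": 0.35, "jaw": 0},
  {"offset": [-0.527, 0.0, 0.125], "yaw": 0.35, "jaw": 0},
  {"offset": [-0.527, 0.0, 0.125], "yaw": 0.35, "jaw": 0},
])

```text
clock: 3.47
position: [0.569, 0.1064, 0.2487]
ee_rot: [0.486, -0.513, 0.514, -0.487]
ft_force: [0.7, -0.6, -0.5]
grip_width: 1.002
```

```bash
python3 go.py 0.604 0.2265 0.16
```

```text
t 3.47 tcp [0.569  0.1064 0.2487] az -3.04 tilt -0.9999986334756867 F [ 0.7191 -0.5748 -0.4751] grip 1.002 tips 0.017
offset [-0.1219  0.0886  0.0285] yaw to -3: -0.04491205590299252
```

Request:
move_arm([
  {"offset": [-0.122, 0.0, 0.0285], "yaw": 0, "jaw": 0},
  {"offset": [-0.122, 0.0, 0.0285], "yaw": 0, "jaw": 0},
  {"offset": [-0.122, 0.0, 0.0285], "yaw": 0, "jaw": 0},
  {"offset": [-0.122, 0.02, 0.0285], "yaw": 0, "jaw": 0},
  {"offset": [-0.122, 0.05, 0.0285], "yaw": 0, "jaw": 0},
  {"offset": [-0.122, 0.08, 0.0285], "yaw": 0, "jaw": 0},
  {"offset": [-0.122, 0.09, 0.0285], "yaw": 0, "jaw": 0},
  {"offset": [-0.122, 0.09, 0.0285], "yaw": 0, "jaw": 0},
  {"offset": [-0.122, 0.09, 0.0285], "yaw": 0, "jaw": 0},
])

```text
clock: 4.22
position: [0.6043, 0.2265, 0.1595]
ee_rot: [0.486, -0.513, 0.514, -0.487]
ft_force: [-0.0, 0.0, 1.4]
grip_width: 1.002
```

```bash
python3 go.py 0.604 0.2265 0.102; python3 - <<'E'
from h import *
s=manip.camera("scene"); o=manip.get_obs()
for h in (0,-.017): print(proj(s,o["position"]+np.array([0,0,h])))
im=s["pixels"].copy()
u,v=proj(s,o["position"]); c=cv2.resize(im[int(v)-70:int(v)+90,int(u)-90:int(u)+90],None,fx=3.5,fy=3.5,interpolation=cv2.INTER_CUBIC)
q=((proj(s,o["position"])-[int(u)-90,int(v)-70])*3.5).astype(int); cv2.circle(c,q.tolist(),3,(255,0,0),-1); print("crop org",int(u)-90,int(v)-70)
for z in (.105,.0): 
  cv2.circle(c,((proj(s,[.604,.2265,z])-[int(u)-90,int(v)-70])*3.5).astype(int).tolist(),3,(255,255,0),-1)
cv2.imwrite("pics/hover.png",c[:600,:,::-1])
E
```

```text
t 4.22 tcp [0.6043 0.2265 0.1595] az -3.07 tilt -0.9999986723886852 F [-0.0031  0.002   1.4431] grip 1.002 tips 0.017
offset [-0.      0.0575 -0.0004] yaw to -3: -0.06879035228745645
[243.97380285 231.47506602]
[244.74025605 239.37791395]
crop org 153 161
```

View pics/hover.png

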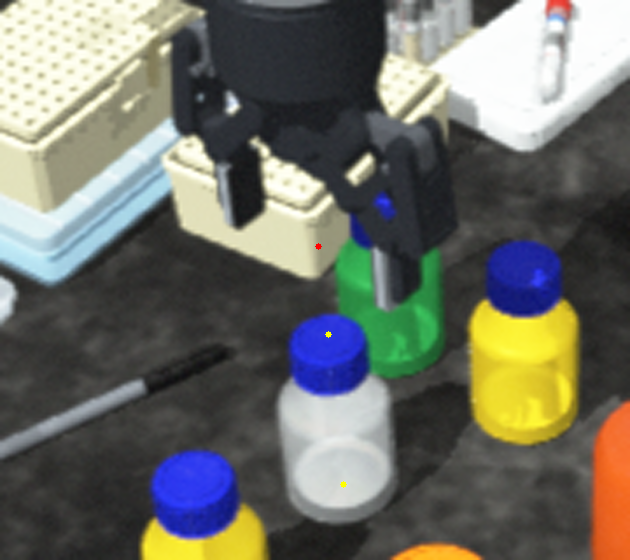

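Request:
move_arm([
  {"offset": [0, 0.03, 0], "yaw": 0, "jaw": 0},
  {"offset": [0, 0.05, 0], "yaw": 0, "jaw": 0},
  {"offset": [0, 0.0615, 0], "yaw": 0, "jaw": 0},
  {"offset": [0, 0.0615, 0], "yaw": 0, "jaw": 60},
  {"offset": [0, 0.0615, 0], "yaw": 0, "jaw": 110},
  {"offset": [0, 0.0615, 0], "yaw": 0, "jaw": 180},
  {"offset": [0, 0.0615, 0], "yaw": 0, "jaw": 255},
  {"offset": [0, 0.0615, 0], "yaw": 0, "jaw": 255},
  {"offset": [0, 0.0615, 0], "yaw": 0, "jaw": 255},
  {"offset": [0, 0.0615, 0], "yaw": 0, "jaw": 255},
], squeeze=30)

```text
clock: 5.1
position: [0.6057, 0.2274, 0.1008]
ee_rot: [0.485, -0.512, 0.514, -0.488]
ft_force: [-1.7, -0.5, 6.7]
grip_width: 0.422
```

```bash
python3 go.py 0.604 0.2265 0.23
```

```text
t 5.1 tcp [0.6057 0.2274 0.1008] az -3.06 tilt -0.9999851785624511 F [-1.7067 -0.4835  6.7396] grip 0.422 tips 0.017
offset [ 0.0009 -0.1292 -0.0009] yaw to -3: -0.06372938083759028
```

Request:
move_arm([
  {"offset": [0, 0, 0], "yaw": 0, "jaw": 90},
  {"offset": [0, -0.003, 0], "yaw": 0, "jaw": 90},
  {"offset": [0, -0.004, 0], "yaw": 0, "jaw": 90},
  {"offset": [0, -0.004, 0], "yaw": 0, "jaw": 180},
  {"offset": [0, -0.004, 0], "yaw": 0, "jaw": 255},
  {"offset": [0, -0.004, 0], "yaw": 0, "jaw": 255},
  {"offset": [0, -0.004, 0], "yaw": 0, "jaw": 255},
  {"offset": [0, -0.004, 0], "yaw": 0, "jaw": 255},
], squeeze=30)

```text
clock: 5.77
position: [0.6057, 0.2277, 0.1052]
ee_rot: [0.485, -0.512, 0.514, -0.488]
ft_force: [-2.3, -0.9, 6.1]
grip_width: 0.42
```

```bash
python3 go.py 0.604 0.2265 0.23
```

```text
t 5.77 tcp [0.6057 0.2277 0.1052] az -3.06 tilt -0.9999827853723497 F [-2.33   -0.8785  6.0923] grip 0.42 tips 0.017
offset [ 0.0011 -0.1248 -0.001 ] yaw to -3: -0.05730237138512129
```

Request:
move_arm([
  {"offset": [0, -0.02, 0], "yaw": 0, "jaw": 255},
  {"offset": [0, -0.05, 0], "yaw": 0, "jaw": 255},
  {"offset": [0, -0.08, 0], "yaw": 0, "jaw": 255},
  {"offset": [0, -0.11, 0], "yaw": 0, "jaw": 255},
  {"offset": [0, -0.13, 0], "yaw": 0, "jaw": 255},
  {"offset": [0, -0.13, 0], "yaw": 0, "jaw": 255},
  {"offset": [0, -0.13, 0], "yaw": 0, "jaw": 255},
])

```text
clock: 6.35
position: [0.6053, 0.2276, 0.2356]
ee_rot: [0.484, -0.512, 0.515, -0.489]
ft_force: [0.6, -0.0, -3.2]
grip_width: 0.419
```

```bash
python3 go.py 0.5389 -0.1076 0.235
```

```text
t 6.35 tcp [0.6053 0.2276 0.2356] az -3.06 tilt -0.9999748498226124 F [ 0.6334 -0.0094 -3.1834] grip 0.419 tips 0.017
offset [ 0.3382 -0.0003 -0.0484] yaw to -3: -0.06425020371239265
```

Request:
move_arm([
  {"offset": [0.015, 0, -0.002], "yaw": 0, "jaw": 255},
  {"offset": [0.045, 0, -0.006], "yaw": 0, "jaw": 255},
  {"offset": [0.08, 0, -0.011], "yaw": 0, "jaw": 255},
  {"offset": [0.115, 0, -0.016], "yaw": 0, "jaw": 255},
  {"offset": [0.15, 0, -0.021], "yaw": 0, "jaw": 255},
  {"offset": [0.185, 0, -0.026], "yaw": 0, "jaw": 255},
  {"offset": [0.22, 0, -0.031], "yaw": 0, "jaw": 255},
  {"offset": [0.255, 0, -0.036], "yaw": 0, "jaw": 255},
  {"offset": [0.285, 0, -0.041], "yaw": 0, "jaw": 255},
  {"offset": [0.305, 0, -0.044], "yaw": 0, "jaw": 255},
])

```text
clock: 7.18
position: [0.5431, -0.0788, 0.2327]
ee_rot: [0.484, -0.513, 0.515, -0.486]
ft_force: [0.4, -0.2, -2.0]
grip_width: 0.425
```

```bash
python3 go.py 0.5389 -0.1076 0.22
```

```text
t 7.18 tcp [ 0.5431 -0.0788  0.2327] az -3.29 tilt -0.9999936350824552 F [ 0.3627 -0.2465 -2.0086] grip 0.425 tips 0.017
offset [ 0.029   0.0127 -0.0026] yaw to -3: -0.2925206679050012
```

Request:
move_arm([
  {"offset": [0.02, 0.0, -0.002], "yaw": -0.3, "jaw": 255},
  {"offset": [0.029, 0.005, -0.0026], "yaw": -0.3, "jaw": 255},
  {"offset": [0.029, 0.0127, -0.0026], "yaw": -0.3, "jaw": 255},
  {"offset": [0.029, 0.0127, -0.0026], "yaw": -0.3, "jaw": 255},
  {"offset": [0.029, 0.0127, -0.0026], "yaw": -0.3, "jaw": 255},
])

```text
clock: 7.6
position: [0.5386, -0.1057, 0.2187]
ee_rot: [-0.486, 0.512, -0.512, 0.488]
ft_force: [0.1, 0.1, -1.9]
grip_width: 0.418
```

```bash
python3 go.py 0.5389 -0.1076 0.18; cat > view.py <<'E'
import sys
from h import *
s=manip.camera("scene"); u0,v0,w,hh=335,80,125,170
c=cv2.resize(s["pixels"][v0:v0+hh,u0:u0+w],None,fx=3.5,fy=3.5,interpolation=cv2.INTER_CUBIC)
if len(sys.argv)>2:
  O=np.array([.542,-.1145,0]); X=np.array([-.053,-.9986,0]); Y=np.array([.9986,-.053,0])
  P=lambda a,b,h:O+X*a/1e3+Y*b/1e3+np.array([0,0,h/1e3])
  c35,s35=np.cos(np.radians(35)),np.sin(np.radians(35)); N=lambda a,b,z:P(a*c35-z*s35,b,55+a*s35+z*c35)
  for pt,col in ((P(-75,-100,12),(255,0,0)),(P(57,-100,12),(255,0,0)),(P(57,56,12),(255,0,0)),(P(-75,56,12),(255,0,0)),(N(29,-35,0),(0,255,0)),(N(29,27,0),(0,255,0)),(N(-28,-26,68),(255,255,0)),(N(-28,26,68),(255,255,0)),(N(-27,-28,0),(0,255,0))):
    cv2.circle(c,((proj(s,pt)-[u0,v0]+.5)*3.5).astype(int).tolist(),3,col,-1)
cv2.imwrite("pics/"+sys.argv[1],c[:,:,::-1])
E
python3 view.py over.png 1
```

```text
t 7.6 tcp [ 0.5386 -0.1057  0.2187] az -2.88 tilt -0.9999967753728198 F [ 0.1414  0.0859 -1.8656] grip 0.418 tips 0.017
offset [0.0019 0.0387 0.0003] yaw to -3: 0.12390602207372847
```

View pics/over.png

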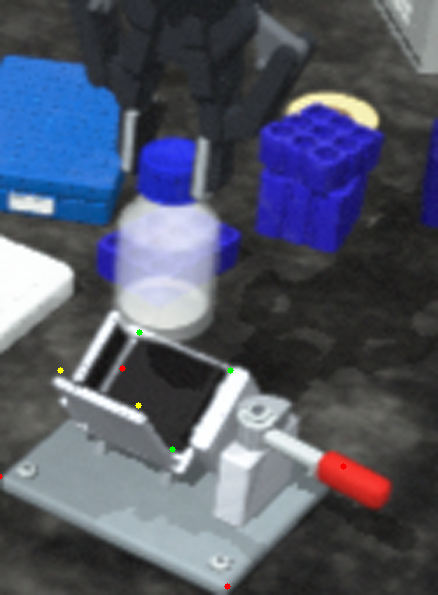

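Request:
move_arm([
  {"offset": [0.002, 0.012, 0.0003], "yaw": 0, "jaw": 255},
  {"offset": [0.002, 0.024, 0.0003], "yaw": 0, "jaw": 255},
  {"offset": [0.002, 0.034, 0.0003], "yaw": 0, "jaw": 255},
  {"offset": [0.002, 0.038, 0.0003], "yaw": 0, "jaw": 255},
  {"offset": [0.002, 0.038, 0.0003], "yaw": 0, "jaw": 255},
])

```text
clock: 8.07
position: [0.5384, -0.1073, 0.1796]
ee_rot: [-0.487, 0.513, -0.512, 0.488]
ft_force: [0.4, 0.3, -2.0]
grip_width: 0.417
```

```bash
python3 go.py 0.5389 -0.1076 0.175
```

```text
t 8.07 tcp [ 0.5384 -0.1073  0.1796] az -2.83 tilt -0.9999973207289106 F [ 0.4299  0.2523 -2.0043] grip 0.417 tips 0.017
offset [0.0003 0.0046 0.0005] yaw to -3: 0.17080110689385153
```

Request:
move_arm([
  {"offset": [0.0003, 0.0025, 0.0005], "yaw": 0, "jaw": 255},
  {"offset": [0.0003, 0.004, 0.0005], "yaw": 0, "jaw": 255},
  {"offset": [0.0003, 0.0055, 0.0005], "yaw": 0, "jaw": 255},
  {"offset": [0.0003, 0.0055, 0.0005], "yaw": 0, "jaw": 255},
])

```text
clock: 8.4
position: [0.539, -0.1076, 0.1742]
ee_rot: [-0.487, 0.513, -0.512, 0.488]
ft_force: [0.1, -0.2, -0.3]
grip_width: 0.416
```

```bash
python3 go.py 0.5389 -0.1076 0.172
```

```text
t 8.4 tcp [ 0.539  -0.1076  0.1742] az -2.83 tilt -0.9999973167057421 F [ 0.1305 -0.1943 -0.2719] grip 0.416 tips 0.017
offset [-0.      0.0022 -0.0001] yaw to -3: 0.16662362612337178
```

Request:
move_arm([
  {"offset": [0, 0.001, 0], "yaw": 0, "jaw": 255},
  {"offset": [-0.002, 0.002, 0], "yaw": 0, "jaw": 255},
  {"offset": [-0.004, 0.0025, 0], "yaw": 0, "jaw": 255},
  {"offset": [-0.006, 0.003, 0], "yaw": 0, "jaw": 255},
  {"offset": [-0.008, 0.0037, 0], "yaw": 0, "jaw": 255},
  {"offset": [-0.008, 0.0037, 0], "yaw": 0, "jaw": 255},
], squeeze=20)

```text
clock: 8.9
position: [0.5394, -0.0994, 0.1704]
ee_rot: [-0.487, 0.512, -0.512, 0.488]
ft_force: [0.7, -0.6, -2.2]
grip_width: 0.419
```

```bash
python3 go.py; python3 view.py tilt5.png
```

```text
t 8.9 tcp [ 0.5394 -0.0994  0.1704] az -2.81 tilt -0.9999978910911059 F [ 0.6724 -0.5517 -2.1803] grip 0.419 tips 0.017
```

View pics/tilt5.png

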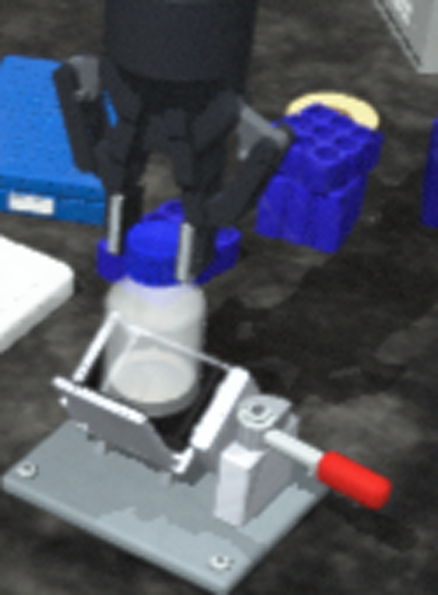

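The bottle is held in the nest but still upright, and the wrist force shows only its weight. I'll wedge the foot between the backrest and the ledge, then draw the cap back.

Request:
move_arm([
  {"offset": [-0.001, 0.002, 0], "yaw": 0, "jaw": 255},
  {"offset": [-0.003, 0.003, 0], "yaw": 0, "jaw": 255},
  {"offset": [-0.006, 0.004, 0], "yaw": 0, "jaw": 255},
  {"offset": [-0.009, 0.005, 0], "yaw": 0, "jaw": 255},
  {"offset": [-0.0115, 0.006, 0], "yaw": 0, "jaw": 255},
  {"offset": [-0.0115, 0.006, 0], "yaw": 0, "jaw": 255},
])

```text
clock: 9.45
position: [0.5407, -0.088, 0.1652]
ee_rot: [0.487, -0.512, 0.512, -0.488]
ft_force: [0.9, -0.4, 3.2]
grip_width: 0.415
```

```bash
python3 go.py; python3 view.py tilt10.png
```

```text
t 9.45 tcp [ 0.5407 -0.088   0.1652] az -2.81 tilt -0.9999964857485604 F [ 0.861  -0.4496  3.2302] grip 0.415 tips 0.017
```

View pics/tilt10.png

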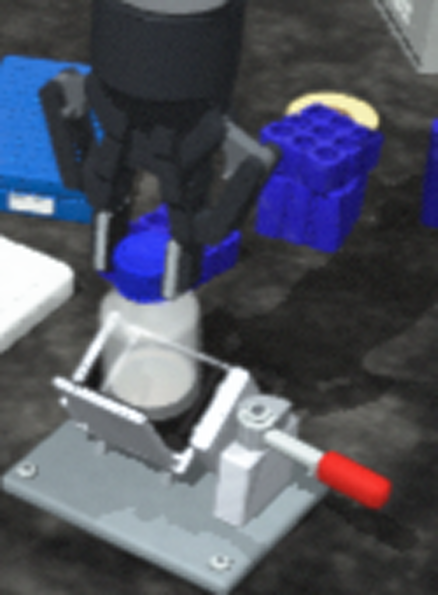

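Request:
move_arm([
  {"offset": [-0.003, 0.002, -0.0003], "yaw": 0, "jaw": 255},
  {"offset": [-0.006, 0.0036, -0.0006], "yaw": 0, "jaw": 255},
  {"offset": [-0.009, 0.0057, -0.0008], "yaw": 0, "jaw": 255},
  {"offset": [-0.012, 0.0077, -0.0008], "yaw": 0, "jaw": 255},
  {"offset": [-0.015, 0.01, -0.0008], "yaw": 0, "jaw": 255},
  {"offset": [-0.018, 0.0126, -0.0008], "yaw": 0, "jaw": 255},
  {"offset": [-0.018, 0.0126, -0.0008], "yaw": 0, "jaw": 255},
])

```text
clock: 10.08
position: [0.5414, -0.0689, 0.1528]
ee_rot: [0.486, -0.512, 0.512, -0.489]
ft_force: [2.3, 2.6, 4.6]
grip_width: 0.42
```

```bash
python3 go.py
```

```text
t 10.08 tcp [ 0.5414 -0.0689  0.1528] az -2.74 tilt -0.9999906330123959 F [2.2864 2.6326 4.5672] grip 0.42 tips 0.017
```

Request:
move_arm([
  {"offset": [-0.002, 0.002, 0], "yaw": 0, "jaw": 255},
  {"offset": [-0.004, 0.004, 0], "yaw": 0, "jaw": 255},
  {"offset": [-0.006, 0.0062, 0], "yaw": 0, "jaw": 255},
  {"offset": [-0.008, 0.0085, 0], "yaw": 0, "jaw": 255},
  {"offset": [-0.01, 0.0108, 0], "yaw": 0, "jaw": 255},
  {"offset": [-0.01, 0.0108, 0], "yaw": 0, "jaw": 255},
])

```text
clock: 10.58
position: [0.5422, -0.0578, 0.142]
ee_rot: [0.486, -0.511, 0.512, -0.49]
ft_force: [0.7, 3.9, 3.1]
grip_width: 0.417
```

```bash
python3 go.py; python3 view.py tilt35.png 1
```

```text
t 10.58 tcp [ 0.5422 -0.0578  0.142 ] az -2.69 tilt -0.9999854579410402 F [0.6748 3.8635 3.1163] grip 0.417 tips 0.017
```

View pics/tilt35.png

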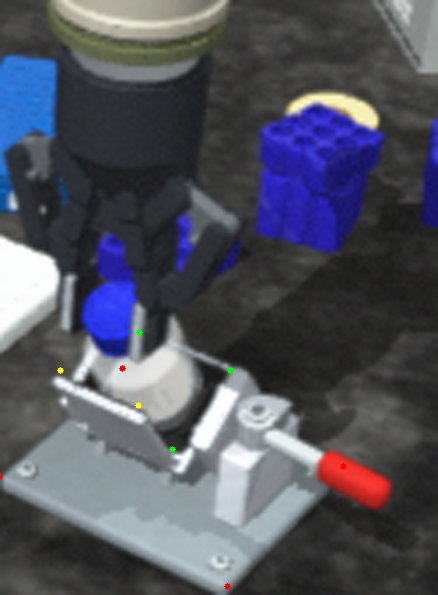

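Request:
move_arm([
  {"offset": [0, 0, 0], "yaw": 0, "jaw": 140},
  {"offset": [0, 0, 0], "yaw": 0, "jaw": 120},
  {"offset": [0, 0, 0], "yaw": 0, "jaw": 100},
  {"offset": [0, 0, 0], "yaw": 0, "jaw": 70},
  {"offset": [0, 0, 0], "yaw": 0, "jaw": 70},
])

```text
clock: 11.05
position: [0.5419, -0.0582, 0.1419]
ee_rot: [0.486, -0.512, 0.512, -0.49]
ft_force: [0.2, -0.5, 0.6]
grip_width: 0.723
```

```bash
python3 go.py; python3 view.py rel.png 1; python3 - <<'E'
from m2 import *
s=manip.camera("scene"); 
O=np.array([.542,-.1145,0]); X=np.array([-.053,-.9986,0]); Y=np.array([.9986,-.053,0]); c,q=np.cos(np.radians(35)),np.sin(np.radians(35))
for z in (82,105):
  w=O+X*(-z*q)/1e3+Y*-.0035+np.array([0,0,(55+z*c)/1e3]); print(z,w,proj(s,w),((proj(s,w)-[335,80])*3.5).round())
E
```

```text
t 11.05 tcp [ 0.5419 -0.0582  0.1419] az -2.71 tilt -0.9999879433926042 F [ 0.1747 -0.5023  0.6478] grip 0.723 tips 0.017
82 [ 0.541  -0.0673  0.1222] [369.5121 175.6825] [121. 335.]
105 [ 0.5417 -0.0542  0.141 ] [366.3091 170.7449] [110. 318.]
```

View pics/rel.png

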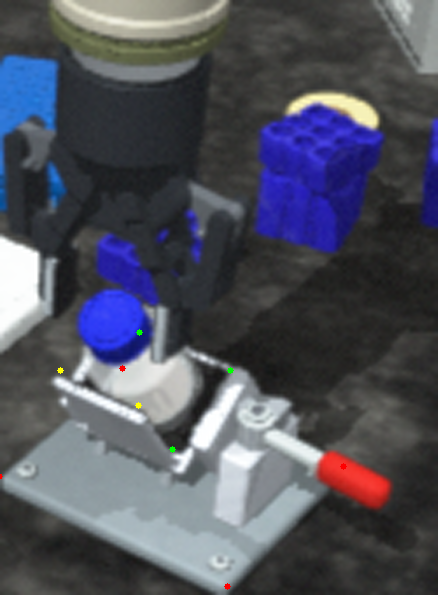

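The released bottle leans home, with its cap face at crop (112,320) against a predicted (110,318). I'll retreat upwards and measure.

Request:
move_arm([
  {"offset": [0, -0.005, 0], "yaw": 0, "jaw": 50},
  {"offset": [0, -0.02, 0], "yaw": 0, "jaw": 50},
  {"offset": [0, -0.05, 0], "yaw": 0, "jaw": 50},
  {"offset": [0, -0.09, 0], "yaw": 0, "jaw": 50},
  {"offset": [-0.02, -0.11, -0.04], "yaw": 0, "jaw": 255},
  {"offset": [-0.02, -0.11, -0.08], "yaw": 0, "jaw": 255},
  {"offset": [-0.02, -0.11, -0.12], "yaw": 0, "jaw": 255},
  {"offset": [-0.02, -0.11, -0.12], "yaw": 0, "jaw": 255},
  {"offset": [-0.02, -0.11, -0.12], "yaw": 0, "jaw": 255},
])

```text
clock: 11.9
position: [0.4212, -0.0331, 0.2527]
ee_rot: [0.487, -0.51, 0.513, -0.489]
ft_force: [0.4, -1.2, -0.5]
grip_width: 0.091
```

```bash
cat > chk.py <<'E'
from m2 import *
O=np.array([.542,-.1145,0]); X=np.array([-.053,-.9986,0]); Y=np.array([.9986,-.053,0]); c,q=np.cos(np.radians(35)),np.sin(np.radians(35))
for n in ("scene","top"):
  s=manip.camera(n); A=O+X*(-105*q)/1e3+np.array([0,0,(55+105*c)/1e3]); u,v=proj(s,A).astype(int)
  b=(u-16,v-16,u+16,v+16); W=cloud(s,b); im=s["pixels"][b[1]:b[3],b[0]:b[2]].astype(int)
  m=(im[...,2]>110)&(im[...,0]<110)&(im[...,1]<120); P=W[m]; P=P[~np.isnan(P).any(1)]-O
  N=np.stack([P@X*c+P[:,2]*q-.055*q, P@Y, -(P@X)*q+(P[:,2]-.055)*c],1)*1e3
  t=N[(N[:,2]>98)&(N[:,2]<114)]; print(n,"cap in nest (mm)",len(N),len(t),"mid",(np.percentile(t,3,0)+np.percentile(t,97,0))/2,"span",np.percentile(t,97,0)-np.percentile(t,3,0),"face z med",np.median(t[:,2]))
  G=np.c_[t[:,:2],np.ones(len(t))]; k=np.linalg.lstsq(G,t[:,2],rcond=None)[0]; print(" face slope rad",k[:2])
  for g in ("lever_hinge","lever_grip"):
    r=manip.spot_point(s,g)
    if r: print(" ",g,onz(s,*r[0]["centre"],.068),round(r[0]["confidence"],2))
  W=cloud(s,(380,170,470,320)); im=s["pixels"][170:320,380:470].astype(int); m=(im[...,0]>130)&(im[...,1]<70)&(im[...,2]<80)
  P=W[m]; P=P[(P[:,2]>.05)&(P[:,2]<.09)]; print(" red med",np.median(P,0),"pct",np.percentile(P,[3,97],0).round(3).tolist())
  save(s,n+"_%d.png"%(manip.get_obs()["clock"]*100))
E
python3 chk.py; python3 go.py
```

```text
scene cap in nest (mm) 499 271 mid [ -0.5202  -3.7757 103.008 ] span [31.8008 31.9649  7.9637] face z med 103.46882757456282
 face slope rad [0.0049 0.0245]
  lever_hinge [ 0.4737 -0.103   0.068 ] 0.68
  lever_grip [ 0.404  -0.0919  0.068 ] 0.71
 red med [ 0.4039 -0.087   0.0728] pct [[0.386, -0.097, 0.063], [0.423, -0.082, 0.078]]
top cap in nest (mm) 330 252 mid [  3.3032  -1.4471 102.7758] span [31.1212 28.7022  6.8736] face z med 102.89628610411572
 face slope rad [ 0.0076 -0.0134]
t 12.2 tcp [ 0.4235 -0.0327  0.2514] az -2.68 tilt -0.9999819215942998 F [-0.8993 -0.2393 -0.2489] grip 0.003 tips 0.017
  return _methods._mean(a, axis=axis, dtype=dtype,
  ret = um.true_divide(
Traceback (most recent call last):
  File "chk.py", line 14, in <module>
    P=W[m]; P=P[(P[:,2]>.05)&(P[:,2]<.09)]; print(" red med",np.median(P,0),"pct",np.percentile(P,[3,97],0).round(3).tolist())
                                                                                  ~~~~~~~~~~~~~^^^^^^^^^^^^
IndexError: index -1 is out of bounds for axis 0 with size 0
```

Request:
move_arm([
  {"offset": [0.028, 0.02, -0.0132], "yaw": 0, "jaw": 255},
  {"offset": [0.028, 0.06, -0.0132], "yaw": 0, "jaw": 255},
  {"offset": [0.028, 0.1, -0.0132], "yaw": 0, "jaw": 255},
  {"offset": [0.028, 0.13, -0.0132], "yaw": 0, "jaw": 255},
  {"offset": [0.03, 0.155, -0.0132], "yaw": 0, "jaw": 255},
  {"offset": [0.03, 0.172, -0.0132], "yaw": 0, "jaw": 255},
  {"offset": [0.03, 0.172, -0.0132], "yaw": 0, "jaw": 255},
  {"offset": [0.03, 0.172, -0.0132], "yaw": 0, "jaw": 255},
])

```text
clock: 12.87
position: [0.4094, -0.0606, 0.0787]
ee_rot: [-0.486, 0.513, -0.51, 0.49]
ft_force: [0.4, 0.4, 0.5]
grip_width: -0.001
```

```bash
python3 go.py; cat > lev.py <<'E'
import sys
from h import *
np.set_printoptions(precision=4,suppress=True)
o=manip.get_obs(); R=Ro.from_quat(o["ee_rot"]).as_matrix(); az=np.degrees(np.arctan2(R[1,2],R[0,2]))
H=np.array([.4655,-.099]); r=float(sys.argv[1]); g=float(sys.argv[2])
for a in map(float,sys.argv[3:]):
    k=np.radians(a); u=np.array([np.cos(k),np.sin(k)]); n=np.array([-u[1],u[0]])
    T=np.r_[H+r*u-g*n,.079]; print(a,T,"offset",(R.T@(T-o["position"])).round(4),"yaw",round(az-(a-180),1))
E
python3 lev.py .06 .0185 176 180 186 192 198 204 210 216 222 228
```

```text
t 12.87 tcp [ 0.4094 -0.0606  0.0787] az -2.64 tilt -0.999973380035601 F [0.3592 0.4299 0.5445] grip -0.001 tips 0.017
176.0 [ 0.4069 -0.0764  0.079 ] offset [ 0.0159 -0.0004 -0.0017] yaw 1.4
180.0 [ 0.4055 -0.0805  0.079 ] offset [ 0.0201 -0.0004 -0.003 ] yaw -2.6
186.0 [ 0.4039 -0.0869  0.079 ] offset [ 0.0265 -0.0005 -0.0043] yaw -8.6
192.0 [ 0.403  -0.0934  0.079 ] offset [ 0.0331 -0.0005 -0.0049] yaw -14.6
198.0 [ 0.4027 -0.0999  0.079 ] offset [ 0.0396 -0.0006 -0.0048] yaw -20.6
204.0 [ 0.4032 -0.1065  0.079 ] offset [ 0.0462 -0.0006 -0.0041] yaw -26.6
210.0 [ 0.4043 -0.113   0.079 ] offset [ 0.0526 -0.0007 -0.0027] yaw -32.6
216.0 [ 0.4061 -0.1193  0.079 ] offset [ 0.0588 -0.0007 -0.0006] yaw -38.6
222.0 [ 0.4085 -0.1254  0.079 ] offset [ 0.0648 -0.0008  0.0021] yaw -44.6
228.0 [ 0.4116 -0.1312  0.079 ] offset [ 0.0704 -0.0008  0.0055] yaw -50.6
```

Request:
move_arm([
  {"offset": [0.016, 0, -0.002], "yaw": 0, "jaw": 255},
  {"offset": [0.02, 0, -0.003], "yaw": -2.6, "jaw": 255},
  {"offset": [0.0265, 0, -0.0043], "yaw": -8.6, "jaw": 255},
  {"offset": [0.033, 0, -0.005], "yaw": -14.6, "jaw": 255},
  {"offset": [0.0396, 0, -0.0048], "yaw": -20.6, "jaw": 255},
  {"offset": [0.046, 0, -0.004], "yaw": -26.6, "jaw": 255},
  {"offset": [0.0526, 0, -0.0027], "yaw": -32.6, "jaw": 255},
  {"offset": [0.059, 0, -0.0006], "yaw": -38.6, "jaw": 255},
  {"offset": [0.065, 0, 0.002], "yaw": -44.6, "jaw": 255},
  {"offset": [0.0704, 0, 0.0055], "yaw": -50.6, "jaw": 255},
])

```text
clock: 13.7
position: [0.4123, -0.1317, 0.0796]
ee_rot: [-0.658, 0.252, -0.252, 0.663]
ft_force: [-2.5, 0.5, 0.4]
grip_width: -0.001
```

```bash
python3 go.py; python3 lev.py .06 .0185 232 236 240 244 248 252 256 260 264 267 270
```

```text
t 13.7 tcp [ 0.4123 -0.1317  0.0796] az 48.24 tilt -0.9999758148343687 F [-2.5159  0.5201  0.3653] grip -0.001 tips 0.017
232.0 [ 0.414  -0.1349  0.079 ] offset [ 0.0034  0.0006 -0.0012] yaw -3.8
236.0 [ 0.4166 -0.1384  0.079 ] offset [ 0.0077  0.0006 -0.0021] yaw -7.8
240.0 [ 0.4195 -0.1417  0.079 ] offset [ 0.012   0.0005 -0.0027] yaw -11.8
244.0 [ 0.4226 -0.1448  0.079 ] offset [ 0.0164  0.0005 -0.0029] yaw -15.8
248.0 [ 0.4259 -0.1477  0.079 ] offset [ 0.0208  0.0005 -0.0029] yaw -19.8
252.0 [ 0.4294 -0.1503  0.079 ] offset [ 0.0252  0.0005 -0.0025] yaw -23.8
256.0 [ 0.433  -0.1527  0.079 ] offset [ 0.0295  0.0005 -0.0019] yaw -27.8
260.0 [ 0.4369 -0.1549  0.079 ] offset [ 0.0338  0.0005 -0.0009] yaw -31.8
264.0 [ 0.4408 -0.1567  0.079 ] offset [0.038  0.0005 0.0003] yaw -35.8
267.0 [ 0.4439 -0.1579  0.079 ] offset [0.041  0.0005 0.0015] yaw -38.8
270.0 [ 0.447 -0.159  0.079] offset [0.0441 0.0005 0.0028] yaw -41.8
```

Request:
move_arm([
  {"offset": [0.0034, 0, -0.0012], "yaw": -3.8, "jaw": 255},
  {"offset": [0.0077, 0, -0.002], "yaw": -7.8, "jaw": 255},
  {"offset": [0.012, 0, -0.0027], "yaw": -11.8, "jaw": 255},
  {"offset": [0.0164, 0, -0.003], "yaw": -15.8, "jaw": 255},
  {"offset": [0.0208, 0, -0.003], "yaw": -19.8, "jaw": 255},
  {"offset": [0.0252, 0, -0.0025], "yaw": -23.8, "jaw": 255},
  {"offset": [0.0295, 0, -0.002], "yaw": -27.8, "jaw": 255},
  {"offset": [0.0338, 0, -0.001], "yaw": -31.8, "jaw": 255},
  {"offset": [0.0338, 0, -0.001], "yaw": -31.8, "jaw": 255},
])

```text
clock: 14.45
position: [0.438, -0.1558, 0.0809]
ee_rot: [-0.702, 0.06, -0.062, 0.707]
ft_force: [0.7, 0.2, 0.1]
grip_width: 0.0
```

```bash
python3 go.py; python3 lev.py .06 .0185 264 267 270 273
```

```text
t 14.45 tcp [ 0.438  -0.1558  0.0809] az 80.18 tilt -0.9999759524644038 F [0.7054 0.1744 0.1443] grip 0.0 tips 0.017
264.0 [ 0.4408 -0.1567  0.079 ] offset [ 0.0029  0.0019 -0.0004] yaw -3.8
267.0 [ 0.4439 -0.1579  0.079 ] offset [ 0.0062  0.0019 -0.0011] yaw -6.8
270.0 [ 0.447 -0.159  0.079] offset [ 0.0094  0.0019 -0.0016] yaw -9.8
273.0 [ 0.4502 -0.1599  0.079 ] offset [ 0.0127  0.0019 -0.0019] yaw -12.8
```

Request:
move_arm([
  {"offset": [0.003, 0.002, -0.0004], "yaw": -3.8, "jaw": 255},
  {"offset": [0.006, 0.002, -0.001], "yaw": -6.8, "jaw": 255},
  {"offset": [0.009, 0.002, -0.0016], "yaw": -8, "jaw": 255},
  {"offset": [0.011, 0.002, -0.0016], "yaw": -8, "jaw": 255},
  {"offset": [0.011, 0.002, -0.0016], "yaw": -8, "jaw": 255},
])

```text
clock: 14.87
position: [0.4492, -0.1594, 0.0794]
ee_rot: [-0.705, 0.011, -0.014, 0.709]
ft_force: [-0.4, 0.2, -0.6]
grip_width: -0.001
```

```bash
python3 go.py
```

```text
t 14.87 tcp [ 0.4492 -0.1594  0.0794] az 88.02 tilt -0.9999739705627934 F [-0.3845  0.1911 -0.6273] grip -0.001 tips 0.017
```

```bash
python3 view.py lev.png
```

```text
(no output)
```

View pics/lev.png

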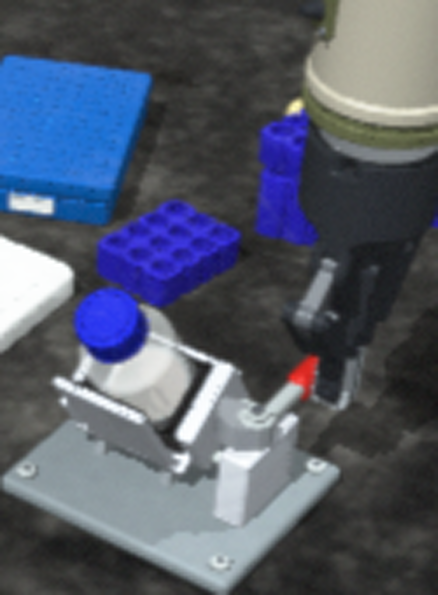

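The lever is nearly along the rest's +x, with the red grip at crop (303,375), and the bottle is seated. I'll push on until the stop is felt.

Request:
move_arm([
  {"offset": [0.002, 0, 0], "yaw": -2, "jaw": 255},
  {"offset": [0.004, 0, 0], "yaw": -4, "jaw": 255},
  {"offset": [0.005, 0, 0], "yaw": -4, "jaw": 255},
  {"offset": [0.005, 0, 0], "yaw": -4, "jaw": 255},
])

```text
clock: 15.25
position: [0.4497, -0.16, 0.0784]
ee_rot: [-0.705, -0.01, 0.014, 0.709]
ft_force: [-21.4, -1.8, 12.7]
grip_width: 0.006
```

```bash
python3 go.py
```

```text
t 15.25 tcp [ 0.4497 -0.16    0.0784] az 91.88 tilt -0.9999678672285063 F [-21.4109  -1.7714  12.7059] grip 0.006 tips 0.017
```

The stop is felt at 21 N with almost no travel. I'll back off and verify.

Request:
move_arm([
  {"offset": [-0.005, -0.001, 0], "yaw": 0, "jaw": 255},
  {"offset": [-0.02, -0.002, 0], "yaw": 0, "jaw": 255},
  {"offset": [-0.03, -0.02, 0], "yaw": 0, "jaw": 255},
  {"offset": [-0.03, -0.06, 0], "yaw": 0, "jaw": 255},
  {"offset": [-0.03, -0.1, 0], "yaw": 0, "jaw": 255},
  {"offset": [-0.03, -0.14, 0.04], "yaw": 0, "jaw": 255},
  {"offset": [-0.03, -0.17, 0.08], "yaw": 0, "jaw": 255},
  {"offset": [-0.03, -0.17, 0.12], "yaw": 0, "jaw": 255},
  {"offset": [-0.03, -0.17, 0.16], "yaw": 0, "jaw": 255},
  {"offset": [-0.03, -0.17, 0.16], "yaw": 0, "jaw": 255},
])

```text
clock: 16.08
position: [0.4158, 0.0036, 0.251]
ee_rot: [-0.705, -0.012, 0.014, 0.709]
ft_force: [0.1, 0.6, -0.5]
grip_width: -0.002
```

```bash
sed -i 's/P=P\[(P\[:,2\]>.05)&(P\[:,2\]<.09)\]; print/P=P[(P[:,2]>.05)\&(P[:,2]<.09)]; len(P) and print/' chk.py; python3 chk.py; python3 go.py; python3 - <<'E'
import cv2,glob
f=sorted(glob.glob("pics/top_*.png"))[-1]; a=cv2.imread(f)[190:310,380:470]; cv2.imwrite("pics/fin.png",cv2.resize(a,None,fx=5,fy=5,interpolation=cv2.INTER_CUBIC))
E
```

```text
scene cap in nest (mm) 491 267 mid [ -0.1376  -1.1935 103.6415] span [30.9454 31.6346  7.8217] face z med 103.64806517399886
 face slope rad [-0.0039  0.0267]
  lever_hinge [ 0.4754 -0.1057  0.068 ] 0.69
  lever_grip [ 0.4666 -0.1728  0.068 ] 0.56
 red med [ 0.4639 -0.1645  0.0748] pct [[0.459, -0.184, 0.068], [0.472, -0.148, 0.078]]
top cap in nest (mm) 355 265 mid [  3.6013   0.1638 102.5577] span [30.2401 31.0461  7.766 ] face z med 103.09928635609114
 face slope rad [-0.0108 -0.0063]
 red med [ 0.466  -0.1902  0.0751] pct [[0.465, -0.191, 0.073], [0.467, -0.19, 0.077]]
t 16.38 tcp [ 0.4154 -0.003   0.2494] az 91.77 tilt -0.999967289145996 F [ 1.2038 -0.2373 -0.8754] grip 0.004 tips 0.017
```

View pics/fin.png

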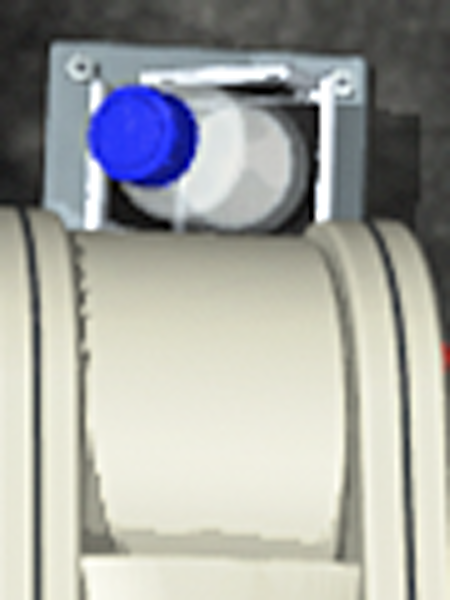

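```bash
python3 -c "
from workcell import manip
print(manip.hand_in())"
```

```text
the job is handed in; nothing more can be done
None
```

I put the clear blue-capped bottle in the tilted rest, let go of it, and swung the red lever round to its stop. I then backed the arm clear and handed the job in at about 16.4 s of the 50 s allowed. No verdict was given.

- **Placing:** I gripped the bottle by its cap. My first try at tilting it only slid it along the ledge upright. Wedging the foot against the ledge and backrest and drawing the cap back leaned it home.
- **Bottle in the nest:** The last check showed the bottle's tilt within about 0.03 rad of the nest's. The cap centre was 0 to 3.6 mm from the nest's axis along its x (scene and top cameras), a spread that matches the cameras' roughly 4 mm disagreement with each other. Sideways it was between -1.2 and +0.2 mm, about 2 mm nearer the fixed cheek than before clamping, so the jaw is pressing on it.
- **Lever:** It met a hard stop at about 21 N, with almost no further travel. Afterwards the grip pointed along the rest's +x in the scene camera.
- **Not checked:** I could not read the jaw force or the lever angle directly, and the arm hid most of the lever from the top camera. The arm was kept away from the other two bottles, but I did not measure their positions again at the end.

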